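Take a long tensile bar out of a half-opening specimen drawer

ROBOT

A 6-joint arm with a two-finger parallel gripper is mounted at the origin on the work surface. World frame = base frame: x ahead of the robot, y to its left, z up, the work surface at z = 0. Lengths are in m, angles in rad, forces in N, time in s.
With the tool pointing down it reaches from about 0.35 to 0.95 m from the base axis. Payload 17.4 kg.
Tool frame: the origin (TCP) lies midway between the tips of the shut fingers; the grasp point (between the pads) lies 19 mm behind it (r.pinch_z is the distance from the TCP to the grasp point, in m); z points along the fingers, y is the line along which they close (so a half turn about z gives the same grasp; the last joint's range is limited). The gripper opens to 93 mm and grips with 3 to 60 N. Pads are 15 mm wide; open, the fingers measure 128 mm over their backs; the gripper's body (75 mm by 188 mm) begins 65 mm behind the grasp point.
Start: joints at [-1.254, 0.116, 1.442, -0, 1.584, -0.038], TCP at [0.234, -0.633, 0.219] pointing down, gripper open.
Joint ranges: [-2.83, 2.83], [-0.83, 2.19], [0.07, 2.5], [-1.14, 4.28], [0.01, 3], [-2.97, 2.97]. Speed limits (rad/s): [1.89, 1.89, 2.22, 3.14, 3.14, 3.14].

INTERFACE

Orientations are given as [roll, pitch, yaw] about the fixed x, y, z axes, in that order (R = Rz(yaw) Ry(pitch) Rx(roll)).
In Python, from bench import r gives the robot as it stands.
- The arm moves only by the tool jog_arm, never from a script. Its argument "deltas" is a list of rows, each a list of 5 numbers: the finger opening in mm, from 0 to 93, then the shift along the tool's x, y, z in mm, then the turn about the tool's z in rad. A call has 1 to 12 rows; each row shifts and turns the commanded pose from where the row before left it, along the tool's axes as they then stand; what a row does not reach is not made up. A row lasts 1/10 s, in which the tool goes at most 50 mm and 8.59 degrees, less where a joint would pass 70% of its speed; a pose out of reach is approached as far as the arm can. A call with a gripper value outside its range is refused whole. The fingers move at their own pace and stop on an object; "squeeze" is the grip in N (left out, the last holds). Time passes only in rows, so rows that do not move let the fingers close. It gives the time, the measured TCP pose, the force, the opening and the grip force at its end, in the units of the state.
- r.read_state(): the state, without advancing time (a new reading comes with each control period).
- r.grab_frame(name): name is "scene" or "side" or "wrist"; returns (picture, depth): 480x640x3 uint8, blue, green, red; 480x640 float32, m along the optical axis (not along the pixel's ray), 0 where there is no reading.
- r.get_calibration(name): a dict with "mtx" (3x3 intrinsics, pixels), "dist" ([k1, k2, p1, p2, k3] as OpenCV has them; the pictures are not rectified), "world_to_cam" (4x4, takes a point from world to camera coordinates). Camera axes: x right, y down, z forward; pixel columns grow to the right and rows downward; lengths in m; the calibration is good to about 2 mm. A picture is of the moment at which its call begins: read the wrist's pose just before it. get_calibration takes no time and is no camera call; for the wrist camera it gives the pose at the moment of the call.
- r.close_job(): hands the job in; it is judged then, once.
The state is a dict: "time_s": time; "qpos": joint angles; "dq": joint speeds; "effort": joint torques, N m; "tcp_pos": TCP position; "eef_rot": TCP orientation; "force": force on the tool from outside, world axes, zero at the start; "ft_torque": the same for the moment, N m; "opening": opening from 0.0 (shut) to 1.0 (fully open); "finger_force": force on a finger pad.
Only numpy, scipy, OpenCV 4.12 (cv2) and the standard library are available. Lean on these libraries where they do the work, as an engineer would, in place of code of your own. Each camera call takes 0.05 s, during which the arm holds its last target. There are 200 camera calls.

TASK

Pull the ajar top drawer of the grey drawer unit out to its stop, then take out the long flat waisted test bar: it is longer than the opening, so bring its front end up over the drawer front and draw it out on the slant from under the unit's top, without forcing it against the steel. Finish while holding it still and level in the air, at least 10 cm above the top of the unit. Leave the drawer open with the plain square bar lying in it, and do not disturb the other things on the bench.

Things in the scene. Friction and masses are not known exactly. Their poses are not given: they have to be found in the camera images.
- unit: Fixed two-drawer bench unit of grey painted sheet steel, 320 mm deep, 240 wide, 162 high. Origin: centre of its underside. Its front looks along its own -x (face of the carcass at x = -160 mm), z up. Only the top drawer moves; the lower one is shut and fixed (its front and bar handle stand out as far as the top one's when shut, the handle 50 mm above the bench).
- unit_mouth (a point): Middle of the lower edge of the carcass's top front rail, on the front face: (-160, 0, 148) mm in the unit's frame, axes as the unit's. The top drawer runs in and out below this edge; the rail and top above it end at 162 mm. 50 mm clear height between drawer floor and this edge.
- drawer (a joint): Top drawer's slide: 0 shut, 0.15 m at its stop, where 150 mm of its 280 mm inner length is uncovered. It starts ajar by 0.05 to 0.08. It slides along the unit's -x, takes about 2 to 4 N and stays where it is left.
- drawer_floor (a point): Centre of the drawer's inner floor (moves with the drawer), axes as the unit's; dark rubber-lined floor 98 mm above the bench. Inside 280 mm long (x) and 202 mm wide (y), split by a 4 mm thick, 30 mm high divider along the middle into a left and a right lane, each 99 mm wide (lane centres y = +-51 mm); side and back walls 36 mm high. The inner face of the drawer front lies at x = -140 mm, its top edge 60 mm above the floor.
- drawer_lip (a point): Middle of the top edge of the drawer front panel (moves with the drawer); the panel is 12 mm thick (+-6 mm in x from here), 234 wide, 68 high, and its top is 158 mm above the bench. Its inside face can be hooked from above; its inner side is free down to the floor, save for the divider (30 mm high) in the middle.
- drawer_handle (a point): Middle of the top drawer's bar handle: horizontal steel bar along y, 100 mm long, about 10 mm thick, 35 mm in front of the drawer front, 125 mm above the bench.
- long_bar: The long flat tensile test bar ('dog-bone') of bare aluminium, about 0.13 kg: 240 mm long, 10 thick; wide ends 26 wide and 60 long, the waist between them 14 wide and 120 long. It lies flat, lengthwise in one of the drawer's two lanes (left or right by chance), within about 7 mm of the lane's middle. Origin: centre of its underside; x along its length, -x towards the drawer front; z up.
- bar_front (a point): Middle of the bar's end that is nearer the drawer front, half-way up its thickness: (-120, 0, 5) mm in the bar's frame. With the drawer at its stop it lies up to about 35 mm behind the drawer front.
- bar_rear (a point): Middle of the bar's other end, under the unit's top: (120, 0, 5) mm in the bar's frame. With the drawer at its stop it is still 90 to 130 mm inside the unit.
- square_bar: Plain square steel bar, 150 x 12 x 12 mm, lying lengthwise in the other lane; it stays in the drawer. Origin: centre of its underside, x along its length.
- ref_block: Bystander: steel reference disc, 64 mm across, 12 high, on the unit's top towards the back. Origin: centre of its underside.
- v_block: Bystander: dark steel V-block, 75 x 50 x 48 mm, on the bench. Origin: centre of its underside.
- puck_a: Bystander: black moulded specimen puck, 32 mm across, 20 high, on the bench. Origin: centre of its underside.
- puck_b: Bystander: another such puck, nearer the robot.
- loupe: Bystander: stand magnifier, 42 mm across, 45 high. Origin: centre of its underside.
- caliper: Bystander: steel caliper lying flat, 235 mm long, 9 high. Origin: under the middle of its beam.
- wash_bottle: Bystander: clear plastic bottle, 60 mm across, 150 high, towards the far side. Origin: centre of its underside.
Not all that is in view belongs to the job. Of the things that look like the long_bar, the largest one is meant.

How it is judged:
On the way, in this order (a step that is already met when the one before it is completed fails the run):
1. the top drawer is pulled out to its stop (0.14 m or more) (value of joint drawer above 0.14 m), for 0.2 s.
2. the long bar leaves on the slant: tilted by more than 0.12 rad, front end above the drawer front, rear end still under the unit's top rail (angle between long_bar's own x axis and vertical above 1.6908 rad and z of bar_front in the frame of drawer_lip above 0 m and x of bar_rear in the frame of unit_mouth above 0 m and z of bar_rear in the frame of unit_mouth below 0 m), for 0.05 s.
At the end, for the whole second after the job is handed in: The long bar is held in the fingers, still (under 0.03 m/s), level within 0.2 rad, both its ends at least 80 mm above the unit's top (242 mm above the bench), touching nothing of the unit; the drawer is still open by 0.12 m or more and the square bar lies in it (height (world z) of each of bar_front, bar_rear above 0.242 m and angle between long_bar's own x axis and vertical between 1.3708 and 1.7708 rad and contact force between long_bar and the fingers above 1 N and contact force between long_bar and unit below 0.1 N and linear speed of long_bar below 0.03 m/s and value of joint drawer above 0.12 m and x of square_bar in the frame of drawer_floor between -0.14 and 0.14 m and y of square_bar in the frame of drawer_floor between -0.105 and 0.105 m and z of square_bar in the frame of drawer_floor between -0.02 and 0.03 m); the arm keeps its last pose, push and grip.
It fails at once if one of the bystanders (reference disc, V-block, pucks, magnifier, caliper, bottle) is pushed more than 30 mm from its place (distance of any of ref_block, v_block, puck_a, puck_b, loupe, caliper, wash_bottle from where it was at the start of the episode above 0.03 m).
It fails at once if the long bar is forced against the unit or drawer (more than 60 N) (contact force between long_bar and unit above 60 N).
It fails at once if the square bar is lifted out of the drawer (z of square_bar in the frame of drawer_floor above 0.06 m).
It also fails if it takes over 48 s, if anything falls off the work surface, if the arm or the gripper's body presses on something with over 40 N, if the wrist force passes 120 N, or if a joint passes its speed limit or range.

## Working session

There is one attempt and no reset: what is moved stays moved. The work goes in short steps, Python scripts to look and compute and a tool call to move; the robot and the scene stay as the last step left them, time stands still between calls to the robot, and variables do not carry over. Pictures are saved under pics/ and viewed, at most 10 in all, crops included, and the job is handed in when it is done.

Besides the shell and the picture viewer there is one more tool, called after "Emit:" as name(argument=value, ...), one argument or row to a line, values as JSON. jog_arm: Moves the arm, as the interface text tells. Its arguments: {"type":"object","properties":{"deltas":{"type":"array"},"squeeze":{"type":"number"}},"required":["deltas"]}

```bash
mkdir -p pics; ls
cat > h.py <<'E'
import numpy as np, cv2
from bench import r
def px2w(name,uv,depth=None,z=None,cal=None):
    c=cal or r.get_calibration(name); K=np.array(c["mtx"]);d=np.array(c["dist"]);T=np.linalg.inv(np.array(c["world_to_cam"]))
    n=cv2.undistortPoints(np.array([[uv]],float),K,d)[0,0]; ray=np.array([n[0],n[1],1.])
    if z is not None:
        w=T[:3,:3]@ray; s=(z-T[2,3])/w[2]; return T[:3,3]+s*w
    u,v=int(round(uv[0])),int(round(uv[1])); p=depth[v-1:v+2,u-1:u+2]; return T[:3,:3]@(ray*np.median(p[p>0]))+T[:3,3]
E
python3 - <<'E'
from h import *
print(r.read_state())
for n in("scene","side"):
    c=r.get_calibration(n);p,d=r.grab_frame(n);cv2.imwrite(f"pics/{n}0.png",p);np.save(f"{n}0.npy",d)
    print(n,np.linalg.inv(c["world_to_cam"])[:3,3])
E
```

```text
pics
{'time_s': 0.0, 'qpos': array([-1.25383165e+00,  1.16472773e-01,  1.44225575e+00,  1.09502193e-06,
        1.58398218e+00, -3.77919694e-02]), 'dq': array([-0.00090014,  0.00043803,  0.00082834,  0.00098867, -0.00060037,
        0.00150637]), 'effort': array([-1.97931222e-03, -7.21273255e+01, -6.22607589e+01,  7.78222620e-02,
        2.37239536e-02, -1.16351089e-04]), 'tcp_pos': array([ 0.23440492, -0.63278189,  0.21791999]), 'eef_rot': array([-3.14047544e+00, -4.33374765e-05,  3.54756635e-01]), 'force': array([ 0.35045697, -0.39175419, -0.47862577]), 'ft_torque': array([ 0.00132887, -0.05278372,  0.00389519]), 'finger_force': 0.0, 'opening': 1.000773145963696}
scene [ 1.26891916 -0.40113706  1.11704861]
side [-0.04186311  0.73308416  1.035864  ]
```

View pics/scene0.png

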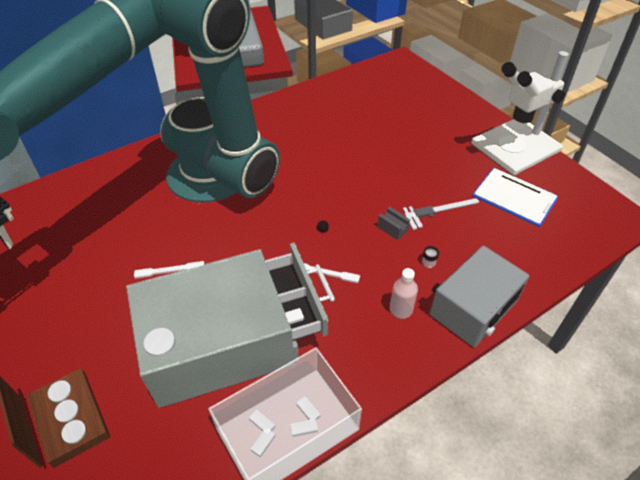

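View pics/side0.png

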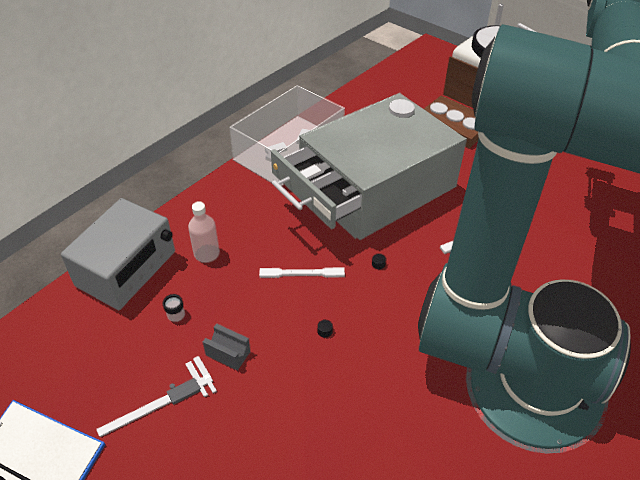

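The scene view shows the unit with its top corners near (128,287), (262,252), (296,355) and (160,403), and the drawer ajar towards image right, its front at (293,248)-(327,330). What could be taken for the long bar:
- a white piece in the drawer lane at (293,316)
- a bench bar at (335,275), which is side (302,272)
- a bench bar at (170,270)
- the stubs in the tray at about (285,425)

By the description it is the one in the drawer. I'll check it in a close crop.

Run:
```python
from h import *
a=cv2.imread("pics/scene0.png")[235:345,235:345];b=cv2.imread("pics/side0.png")[130:240,255:365]
cv2.imwrite("pics/c0.png",np.hstack([cv2.resize(x,(400,400),interpolation=2) for x in(a,b)]))
d=np.load("scene0.npy")
for uv in [(134,290),(258,256),(290,350),(165,398),(158,341)]: print(uv,px2w("scene",uv,d).round(4))
for uv in [(128,287),(262,252),(296,355),(160,403)]: print(uv,px2w("scene",uv,z=.162).round(4))
for uv in [(293,247),(327,330)]: print(uv,px2w("scene",uv,z=.158).round(4))
d=np.load("side0.npy")
for uv in [(400,97),(467,138),(362,190),(301,137)]: print(uv,px2w("side",uv,z=.162).round(4))
for n,uv,z in [("A",(380,256),.02),("B",(325,323),.02),("loupe",(173,300),.045),("bottle",(199,206),.15),("vb",(227,340),.048)]: print(n,px2w("side",uv,z=z).round(3))
```

```text
(134, 290) [ 0.4568 -0.3735  0.1636]
(258, 256) [ 0.522  -0.0887  0.1627]
(290, 350) [ 0.7375 -0.1343  0.0816]
(165, 398) [ 0.6705 -0.4164  0.0403]
(158, 341) [ 0.6188 -0.3776  0.1741]
(128, 287) [ 0.4398 -0.3822  0.162 ]
(262, 252) [ 0.5158 -0.0745  0.162 ]
(296, 355) [ 0.7953 -0.1507  0.162 ]
(160, 403) [ 0.7426 -0.4271  0.162 ]
(293, 247) [ 0.5397 -0.0029  0.158 ]
(327, 330) [ 0.7782 -0.0632  0.158 ]
(400, 97) [ 0.6531 -0.4252  0.162 ]
(467, 138) [ 0.4323 -0.3895  0.162 ]
(362, 190) [ 0.509  -0.0741  0.162 ]
(301, 137) [ 0.731  -0.1282  0.162 ]
A [ 0.434 -0.057  0.02 ]
B [0.41  0.164 0.02 ]
loupe [0.671 0.339 0.045]
bottle [0.747 0.18  0.15 ]
vb [0.515 0.335 0.048]
```

View pics/c0.png

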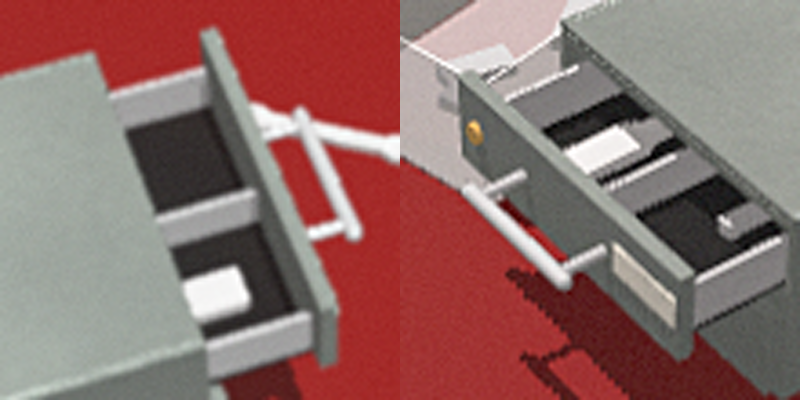

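The crop confirms it. The wide pale end at scene (293,316) in the far (+y) lane is the long bar, with its waist visible in the side crop. The square bar is in the near lane. Drawer direction f ≈ (0.237, 0.972), so tool yaw should be about 1.332. Unit top edges measure 0.325 and 0.23 m, which fits the given sizes. I'll turn first, then travel high.

Emit:
jog_arm(
  deltas=[
    [0, 0, 0, -10, -0.14],
    [0, 0, 0, -10, -0.14],
    [0, 0, 0, -10, -0.14],
    [0, 0, 0, -10, -0.14],
    [0, 0, 0, -10, -0.14],
    [0, 0, 0, -10, -0.14],
    [0, 0, 0, -10, -0.137],
  ],
)

```text
time_s: 0.8
tcp_pos: [0.2345, -0.6329, 0.2886]
eef_rot: [-3.141, -0.001, 1.338]
force: [0.5, -0.5, 0.4]
opening: 0.445
finger_force: 0.0
```

Emit:
jog_arm(
  deltas=[
    [0, 46, 18, 0, 0],
    [0, 46, 18, 0, 0],
    [0, 46, 18, 0, 0],
    [0, 46, 18, 0, 0],
    [0, 46, 18, 0, 0],
    [0, 46, 18, 0, 0],
    [0, 46, 18, 0, 0],
    [0, 46, 18, 0, 0],
    [0, 46, 18, 0, 0],
    [0, 46, 18, 0, 0],
  ],
)

```text
time_s: 1.8
tcp_pos: [0.519, -0.2267, 0.2886]
eef_rot: [-3.142, -0.0, 1.332]
force: [0.5, -0.4, -0.1]
opening: 0.008
finger_force: 0.0
```

Emit:
jog_arm(
  deltas=[
    [0, 45, 19, 0, 0],
    [0, 45, 19, 0, 0],
    [0, 45, 19, 0, 0],
    [0, 45, 19, 0, 0],
    [0, 0, 0, 0, 0],
  ],
)

```text
time_s: 2.3
tcp_pos: [0.6367, -0.0675, 0.2872]
eef_rot: [-3.14, -0.001, 1.336]
force: [0.2, -0.8, -0.2]
opening: 0.002
finger_force: 0.0
```

Run:
```python
from h import *
import json
s=r.read_state();print(s["tcp_pos"],s["eef_rot"],s["force"])
c=r.get_calibration("wrist");p,d=r.grab_frame("wrist");cv2.imwrite("pics/w1.png",p);np.save("w1.npy",d);np.save("w1c.npy",c,allow_pickle=True)
print(np.linalg.inv(c["world_to_cam"]).round(3))
```

```text
[ 0.63667988 -0.06750661  0.28722117] [-3.13976507e+00 -7.93457346e-04  1.33599533e+00] [ 0.16778636 -0.81764626 -0.16734735]
[[ 0.973 -0.225 -0.059  0.653]
 [-0.233 -0.943 -0.238 -0.003]
 [-0.002  0.246 -0.969  0.453]
 [ 0.     0.     0.     1.   ]]
```

View pics/w1.png

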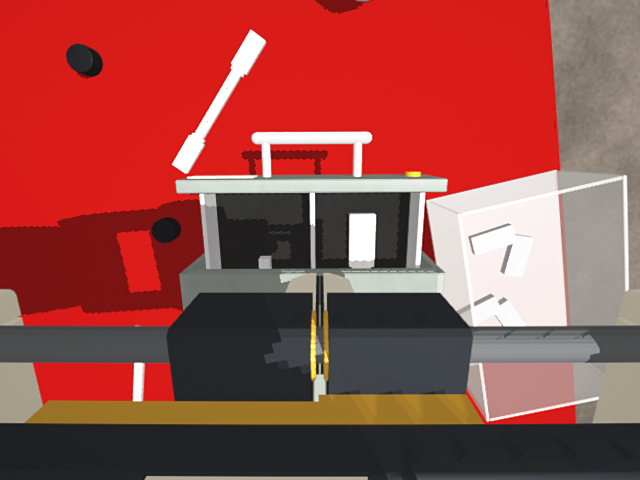

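The wrist view shows the drawer front's top between rows 180 and 192 (columns 177–447) and the mouth at about row 269. The divider is at column 313, the bar end at (362,213)-(375,267) and the square bar end at (265,262).

Run:
```python
from h import *
c=np.load("w1c.npy",allow_pickle=True).item();f=np.array([.237,.972,0]);l=np.array([.972,-.237,0]);t=np.array([.6367,-.0675,.2872])
for n,uv,z in [("lipL",(177,186),.158),("lipR",(447,186),.158),("lip in",(313,192),.158),("lip out",(313,180),.158),("rail L",(182,271),.162),("rail R",(443,269),.162),("bar fl",(349,213),.108),("bar fr",(375,213),.108),("bar l",(349,262),.108),("bar r",(375,262),.108),("div",(313,195),.128),("wallR",(421,215),.134),("wallL",(203,215),.134)]:
    w=px2w("wrist",uv,z=z,cal=c);e=w-t;print(n,w.round(4),"f %.1f l %.1f"%(e@f*1e3,e@l*1e3))
```

```text
lipL [5.275e-01 1.000e-04 1.580e-01] f 39.8 l -122.2
lipR [ 0.7527 -0.0537  0.158 ] f 40.9 l 109.5
lip in [ 0.6398 -0.0321  0.158 ] f 35.2 l -5.4
lip out [ 0.6422 -0.0222  0.158 ] f 45.4 l -5.4
rail L [ 0.5084 -0.073   0.162 ] f -35.8 l -123.4
rail R [ 0.7372 -0.1256  0.162 ] f -32.7 l 111.5
bar fl [ 0.6682 -0.0662  0.108 ] f 8.7 l 30.4
bar fr [ 0.6941 -0.0724  0.108 ] f 8.9 l 56.9
bar l [ 0.6571 -0.1174  0.108 ] f -43.7 l 31.7
bar r [ 0.6839 -0.1238  0.108 ] f -43.5 l 59.2
div [ 0.6378 -0.0377  0.128 ] f 29.2 l -6.0
wallR [ 0.7329 -0.0791  0.134 ] f 11.5 l 96.3
wallL [ 0.5323 -0.0312  0.134 ] f 10.5 l -110.1
```

Emit:
jog_arm(
  deltas=[
    [0, 0, -5, 40, 0],
    [0, 0, 0, 40, 0],
    [0, 0, 0, 40, 0],
    [0, 0, 0, 27, 0],
    [0, 0, 0, 0, 0],
    [0, 10, 0, 0, 0],
    [0, 10, 0, 0, 0],
    [0, 8, 0, 0, 0],
    [0, 8, 0, 0, 0],
    [0, 8, 0, 0, 0],
    [0, 8, 0, 0, 0],
    [0, 8, 0, 0, 0],
  ],
)

```text
time_s: 3.55
tcp_pos: [0.6442, -0.0116, 0.1418]
eef_rot: [3.142, 0.0, 1.332]
force: [-0.0, -3.3, 2.1]
opening: 0.002
finger_force: 1.3
```

Emit:
jog_arm(
  deltas=[
    [0, 8, 0, 0, 0],
    [0, 8, 0, 0, 0],
    [0, 8, 0, 0, 0],
    [0, 6, 0, 0, 0],
    [0, 4, 0, 0, 0],
    [0, 2, 0, 0, 0],
    [0, 0, 0, 0, 0],
  ],
)

```text
time_s: 4.25
tcp_pos: [0.6526, 0.023, 0.1415]
eef_rot: [-3.142, -0.0, 1.332]
force: [-0.5, -0.6, -0.1]
opening: 0.004
finger_force: 0.0
```

Emit:
jog_arm(
  deltas=[
    [0, 4, 0, 0, 0],
    [0, 4, 0, 0, 0],
    [0, 3, 0, 0, 0],
    [0, 0, 0, 0, 0],
  ],
)

```text
time_s: 4.65
tcp_pos: [0.6553, 0.0339, 0.1417]
eef_rot: [3.141, -0.0, 1.332]
force: [0.4, -0.2, 0.1]
opening: 0.004
finger_force: 0.0
```

Emit:
jog_arm(
  deltas=[
    [0, 3, 0, 0, 0],
    [0, 3, 0, 0, 0],
  ],
)

```text
time_s: 4.85
tcp_pos: [0.656, 0.0368, 0.1417]
eef_rot: [-3.141, 0.006, 1.331]
force: [-13.5, -37.2, 5.8]
opening: 0.006
finger_force: 19.3
```

The stop is reached (force −37 N). I'll back off, rise and look from above.

Emit:
jog_arm(
  deltas=[
    [0, -12, 0, 0, 0],
    [0, -10, 0, 0, 0],
    [0, 0, 0, -40, 0],
    [45, 0, 0, -40, 0],
    [45, 0, 0, -40, 0],
    [45, -20, 20, -30, 0],
    [45, -20, 20, 0, 0],
    [45, 0, 9, 0, 0],
    [45, 0, 0, 0, 0],
  ],
)

```text
time_s: 5.75
tcp_pos: [0.69, -0.0331, 0.2905]
eef_rot: [-3.14, -0.0, 1.331]
force: [-0.3, 0.1, -1.8]
opening: 0.458
finger_force: 0.0
```

Run:
```python
from h import *
s=r.read_state();print(s["tcp_pos"],s["eef_rot"],s["force"])
c=r.get_calibration("wrist");p,d=r.grab_frame("wrist");cv2.imwrite("pics/w2.png",p);np.save("w2c.npy",c,allow_pickle=True)
```

```text
[ 0.68999143 -0.03306186  0.29054767] [-3.14028960e+00 -2.55818081e-04  1.33079147e+00] [-0.26516828  0.14265068 -1.77806391]
```

View pics/w2.png

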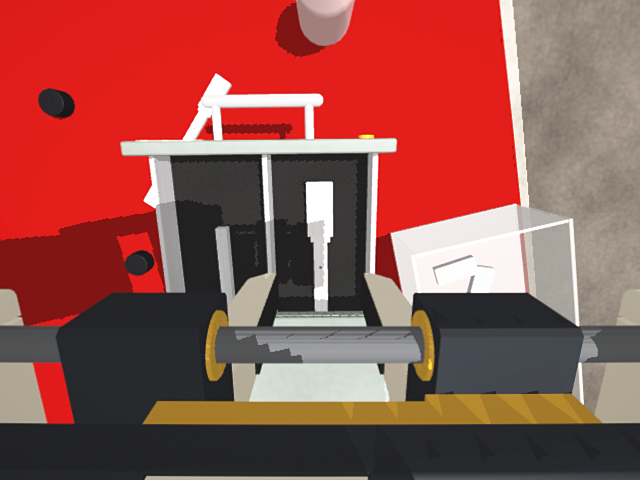

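The drawer is fully open. The bar's front end is at row 182 (columns 306–333), its shoulder at about row 238 and its waist at columns 314–326. The square bar lies in the left lane at (225,228).

Run:
```python
from h import *
c=np.load("w2c.npy",allow_pickle=True).item();f=np.array([.237,.972,0]);l=np.array([.972,-.237,0]);t=np.array([.69,-.0331,.2905])
for n,uv,z in [("lip in",(320,155),.158),("lip out",(320,141),.158),("bar fl",(306,182),.108),("bar fr",(333,182),.108),("sh l",(307,238),.108),("sh r",(333,238),.108),("waist l",(314,300),.108),("waist r",(327,300),.108),("div",(267,200),.128),("wallR",(374,200),.134),("mouth",(320,314),.162),("bottle",(322,43),.0)]:
    w=px2w("wrist",uv,z=z,cal=c);e=w-t;print(n,w.round(4),"f %.1f l %.1f"%(e@f*1e3,e@l*1e3))
```

```text
lip in [0.7065 0.0308 0.158 ] f 66.1 l 0.9
lip out [0.7092 0.0419 0.158 ] f 77.5 l 0.9
bar fl [0.6865 0.0085 0.108 ] f 39.6 l -13.2
bar fr [0.713 0.002 0.108] f 39.6 l 14.0
sh l [ 0.6732 -0.0481  0.108 ] f -18.5 l -12.8
sh r [ 0.6997 -0.0545  0.108 ] f -18.5 l 14.5
waist l [ 0.6634 -0.1179  0.108 ] f -88.8 l -5.8
waist r [ 0.6773 -0.1213  0.108 ] f -88.8 l 8.6
div [0.647  0.0021 0.128 ] f 24.0 l -50.2
wallR [ 0.7463 -0.0214  0.134 ] f 24.7 l 51.9
mouth [ 0.6721 -0.11    0.162 ] f -79.0 l 0.8
bottle [0.74   0.1574 0.    ] f 197.0 l 3.4
```

Emit:
jog_arm(
  deltas=[
    [45, 0, 0, 45, 0],
    [45, 0, 0, 45, 0],
    [45, 0, 0, 45, 0],
    [45, 0, 0, 35, 0],
    [45, 0, 0, 10, 0],
    [45, 0, 0, 0, 0],
    [45, 0, 0, 0, 0],
  ],
)

```text
time_s: 6.5
tcp_pos: [0.6902, -0.0323, 0.114]
eef_rot: [3.139, -0.0, 1.332]
force: [-0.2, -1.3, -0.3]
opening: 0.483
finger_force: 0.0
```

Emit:
jog_arm(
  deltas=[
    [45, 0, 0, 8, 0],
    [45, 0, 0, 5, 0],
    [45, 0, 0, 0, 0],
    [45, 0, 0, 0, 0],
  ],
)

```text
time_s: 6.9
tcp_pos: [0.6896, -0.0327, 0.0988]
eef_rot: [3.141, 0.0, 1.332]
force: [-1.8, -0.5, -0.3]
opening: 0.483
finger_force: 0.0
```

Emit:
jog_arm(
  deltas=[
    [15, 0, 0, 0, 0],
    [15, 0, 0, 0, 0],
    [15, 0, 0, 0, 0],
    [15, 0, 0, 0, 0],
    [15, 0, 0, 0, 0],
  ],
  squeeze=12,
)

```text
time_s: 7.4
tcp_pos: [0.6896, -0.0326, 0.0987]
eef_rot: [3.141, 0.0, 1.332]
force: [-0.2, 0.1, 0.8]
opening: 0.279
finger_force: 12.0
```

Emit:
jog_arm(
  deltas=[
    [15, 0, 0, -5, 0],
    [15, 0, 0, -6, 0],
    [15, 0, 0, -6, 0],
    [15, 0, 0, -6, 0],
    [15, 0, 0, -6, 0],
    [15, 0, 0, -6, 0],
    [15, 0, 0, -6, 0],
    [15, 0, 0, -6, 0],
    [15, 0, 0, -6, 0],
    [15, 0, 0, -5, 0],
    [15, 0, 0, 0, 0],
  ],
)

```text
time_s: 8.5
tcp_pos: [0.6898, -0.0327, 0.1576]
eef_rot: [3.141, -0.0, 1.332]
force: [0.8, -0.7, -1.2]
opening: 0.274
finger_force: 12.0
```

Run:
```python
from h import *
s=r.read_state();print(s["tcp_pos"],s["force"])
a,_=r.grab_frame("side");b,_=r.grab_frame("scene");
cv2.imwrite("pics/m3.png",np.hstack([cv2.resize(a[80:260,220:400],(400,400),interpolation=2),cv2.resize(b[210:360,230:380],(400,400),interpolation=2)]))
```

```text
[ 0.68981713 -0.03265809  0.15762537] [ 0.7746619  -0.72286161 -1.15449024]
```

View pics/m3.png

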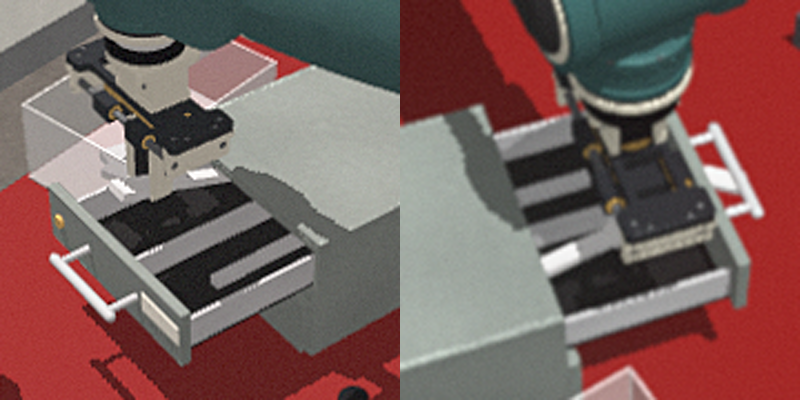

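The bar is up between the fingers in both views, but its slope isn't clear there. I'll measure it with the wrist depth.

```bash
cat > prof.py <<'E'
from h import *
def prof():
    s=r.read_state();t=s["tcp_pos"].copy();y=s["eef_rot"][2]
    c=r.get_calibration("wrist");p,d=r.grab_frame("wrist")
    f=np.array([np.cos(y),np.sin(y),0]);l=np.array([np.sin(y),-np.cos(y),0])
    v,u=np.mgrid[0:480:2,0:640:2];uv=np.stack([u.ravel(),v.ravel()],1).astype(float);z=d[::2,::2].ravel()
    n=cv2.undistortPoints(uv[:,None],np.array(c["mtx"]),np.array(c["dist"]))[:,0]
    T=np.linalg.inv(c["world_to_cam"]);P=np.c_[n*z[:,None],z]@T[:3,:3].T+T[:3,3]
    P=P[z>0];e=P-t;F=e@f*1e3;L=e@l*1e3
    k=(abs(L)<5);print(t.round(4),s["force"].round(1))
    for a in range(-130,180,10):
        m=k&(F>=a)&(F<a+10)
        if m.sum()>2: print(a+5,(P[m,2].max()*1e3).round(),(np.median(P[m,2])*1e3).round(),m.sum(),end=" | ")
    cv2.imwrite("pics/wl.png",p)
prof()
E
python3 prof.py
```

```text
[ 0.6895 -0.0326  0.1566] [-0.   1.  -1.1]
-85 143.0 142.0 8 | -75 146.0 144.0 45 | -65 149.0 147.0 44 | -55 152.0 150.0 52 | -45 153.0 152.0 10 | -25 161.0 159.0 9 | -15 163.0 162.0 75 | -5 167.0 165.0 80 | 5 170.0 168.0 86 | 15 283.0 172.0 149 | 25 283.0 272.0 1585 | 35 257.0 174.0 191 | 45 100.0 98.0 60 | 55 100.0 98.0 64 | 65 159.0 99.0 81 | 75 160.0 158.0 121 | 85 126.0 125.0 4 | 95 2.0 -0.0 30 | 105 129.0 0.0 48 | 115 132.0 129.0 112 | 125 1.0 -0.0 35 | 135 2.0 0.0 25 | 155 1.0 0.0 27 | 165 1.0 0.0 39 | 175 2.0 0.0 38 |
```

View pics/wl.png

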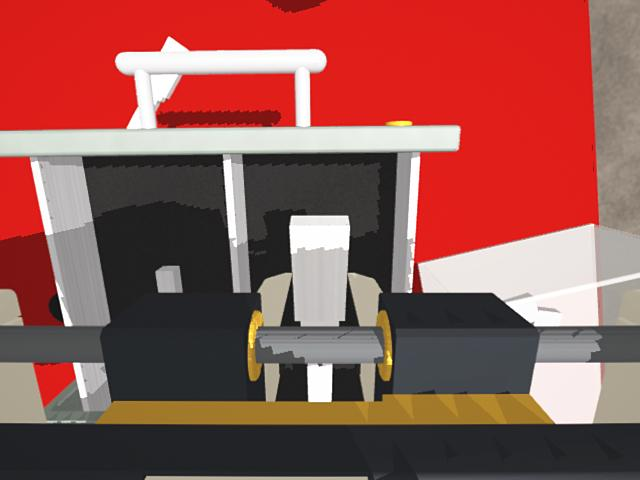

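The slope is 0.30 rad. The front end is about 17 mm above the lip, and the bar top at the mouth is 143 mm, under the 148 mm rail. The rear end is still inside. Now I'll draw it out while raising gradually.

Emit:
jog_arm(
  deltas=[
    [15, 7, 0, -2, 0],
    [15, 8, 0, -2, 0],
    [15, 8, 0, -2, 0],
    [15, 8, 0, -2, 0],
    [15, 8, 0, -3, 0],
    [15, 8, 0, -3, 0],
    [15, 8, 0, -3, 0],
    [15, 8, 0, -3, 0],
  ],
)

```text
time_s: 9.45
tcp_pos: [0.7046, 0.0293, 0.1769]
eef_rot: [3.142, -0.0, 1.332]
force: [-0.2, 0.9, -1.9]
opening: 0.28
finger_force: 12.0
```

Emit:
jog_arm(
  deltas=[
    [15, 8, 0, -3, 0],
    [15, 8, 0, -4, 0],
    [15, 8, 0, -4, 0],
    [15, 8, 0, -4, 0],
    [15, 8, 0, -4, 0],
    [15, 8, 0, -4, 0],
    [15, 6, 0, -4, 0],
    [15, 0, 0, 0, 0],
  ],
)

```text
time_s: 10.25
tcp_pos: [0.7175, 0.0819, 0.2044]
eef_rot: [3.141, -0.0, 1.332]
force: [0.0, 0.0, -2.0]
opening: 0.277
finger_force: 12.0
```

```bash
python3 prof.py
```

```text
[0.7175 0.0819 0.2044] [ 0.  0. -2.]
-125 139.0 138.0 9 | -115 145.0 143.0 18 | -105 151.0 149.0 16 | -95 157.0 154.0 22 | -85 164.0 161.0 27 | -75 170.0 168.0 24 | -65 173.0 172.0 13 | -25 202.0 200.0 36 | -15 208.0 205.0 54 | -5 214.0 211.0 80 | 5 221.0 217.0 99 | 15 330.0 225.0 170 | 25 331.0 320.0 1566 | 35 236.0 229.0 136 | 45 2.0 1.0 17 | 55 2.0 0.0 20 | 65 1.0 0.0 21 | 75 102.0 80.0 38 | 85 117.0 107.0 53 | 95 151.0 149.0 92 | 105 152.0 150.0 70 | 115 151.0 150.0 46 | 125 106.0 101.0 12 | 135 98.0 97.0 8 | 155 1.0 0.0 13 | 165 2.0 0.0 30 | 175 2.0 0.0 26 |
```

Emit:
jog_arm(
  deltas=[
    [15, 0, 0, -6, 0],
    [15, 0, 0, -10, 0],
    [15, 0, 0, -12, 0],
    [15, 0, 0, -12, 0],
    [15, 0, 0, -12, 0],
    [15, 0, 0, -12, 0],
    [15, 0, 0, -12, 0],
    [15, 0, 0, -12, 0],
    [15, 0, 0, -12, 0],
    [15, 0, 0, -8, 0],
    [15, 0, 0, 0, 0],
  ],
)

```text
time_s: 11.4
tcp_pos: [0.7175, 0.0811, 0.3132]
eef_rot: [3.14, -0.001, 1.332]
force: [-0.3, 1.0, -2.2]
opening: 0.276
finger_force: 12.0
```

```bash
python3 prof.py
```

```text
[0.7175 0.0811 0.3132] [-0.3  1.  -2.2]
-75 221.0 213.0 12 | -65 232.0 231.0 10 | -55 243.0 1.0 20 | -45 261.0 127.0 28 | -35 277.0 117.0 39 | -25 290.0 283.0 22 | -15 307.0 296.0 40 | -5 321.0 132.0 59 | 5 336.0 328.0 62 | 15 439.0 352.0 149 | 25 439.0 428.0 1598 | 35 1.0 -0.0 12 | 45 2.0 0.0 16 | 55 1.0 0.0 16 | 65 2.0 -0.0 16 | 75 98.0 75.0 21 | 85 113.0 105.0 25 | 95 152.0 148.0 39 | 105 152.0 150.0 36 | 115 151.0 150.0 26 | 125 109.0 104.0 14 | 135 100.0 96.0 6 | 155 1.0 -0.0 15 | 165 1.0 -0.0 20 | 175 1.0 -0.0 16 |
```

The bar is out and hanging at about 1 rad, because the light grip lets it pivot. I'll firm the grip and raise it. Then I'll set the rear end on the unit's top, lay the bar across top and lip, and regrip at the waist.

Emit:
jog_arm(
  deltas=[
    [15, 0, 0, 0, 0],
    [15, 0, 0, 0, 0],
    [15, 0, 0, -8, 0],
    [15, 0, 0, -15, 0],
    [15, 0, 0, -20, 0],
    [15, 0, 0, -20, 0],
    [15, 0, 0, -12, 0],
    [15, 0, 0, 0, 0],
  ],
  squeeze=40,
)

```text
time_s: 12.25
tcp_pos: [0.7175, 0.0811, 0.3894]
eef_rot: [3.138, -0.001, 1.332]
force: [-0.5, -0.7, -2.8]
opening: 0.276
finger_force: 40.0
```

Emit:
jog_arm(
  deltas=[
    [15, -8, 0, 0, 0],
    [15, -16, 0, 0, 0],
    [15, -20, 0, 0, 0],
    [15, -20, 0, 0, 0],
    [15, -20, 0, 0, 0],
    [15, -20, 0, 0, 0],
    [15, -20, 0, 0, 0],
    [15, -16, 0, 0, 0],
    [15, -10, 0, 0, 0],
    [15, -5, 0, 0, 0],
    [15, 0, 0, 0, 0],
  ],
)

```text
time_s: 13.35
tcp_pos: [0.6805, -0.0699, 0.3866]
eef_rot: [-3.142, -0.0, 1.331]
force: [-0.3, 0.5, -1.7]
opening: 0.272
finger_force: 40.0
```

```bash
python3 prof.py
python3 - <<'E'
from h import *
b,_=r.grab_frame("scene");cv2.imwrite("pics/s4.png",cv2.resize(b[130:380,120:420],(720,600)))
E
```

```text
[ 0.6805 -0.0699  0.3866] [-0.3  0.5 -1.7]
-75 294.0 282.0 10 | -65 306.0 305.0 8 | -55 316.0 98.0 15 | -45 334.0 158.0 41 | -35 350.0 220.0 32 | -25 364.0 356.0 28 | -15 381.0 369.0 43 | -5 395.0 385.0 45 | 5 410.0 402.0 54 | 15 513.0 424.0 131 | 25 513.0 502.0 1594 | 35 486.0 98.0 17 | 45 100.0 98.0 16 | 55 100.0 98.0 16 | 65 100.0 99.0 16 | 75 100.0 98.0 16 | 85 100.0 98.0 16 | 95 99.0 97.0 16 | 105 159.0 129.0 26 | 115 159.0 157.0 16 | 145 130.0 0.0 21 | 155 131.0 127.0 25 | 165 1.0 -0.0 16 | 175 0.0 0.0 3 |
```

View pics/s4.png

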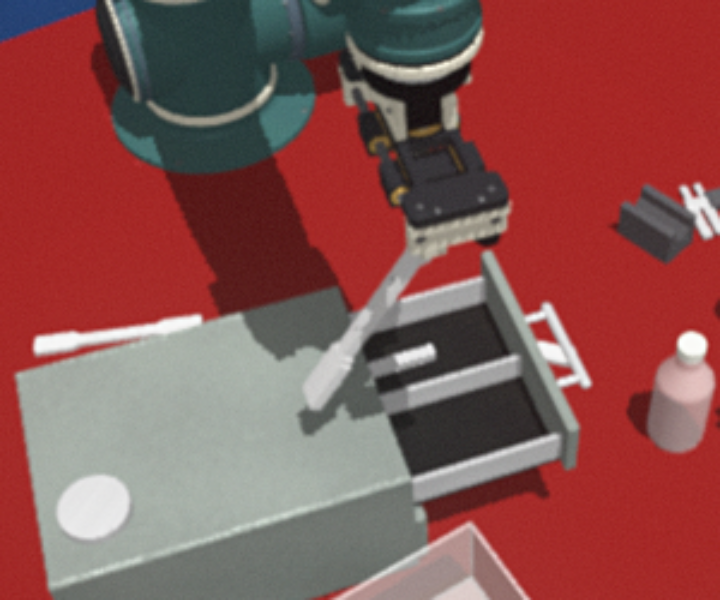

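The bar is at 0.96 rad with its rear end over the unit's top, and the drawer still holds the square bar. I'll lower the rear onto the top, then arc the grasp down and forward about it.

Emit:
jog_arm(
  deltas=[
    [15, 0, 0, 10, 0],
    [15, 0, 0, 12, 0],
    [15, 0, 0, 12, 0],
    [15, 0, 0, 12, 0],
    [15, 0, 0, 8, 0],
    [15, 0, 0, 4, 0],
    [15, 0, 0, 2, 0],
    [15, 0, 0, 0, 0],
  ],
)

```text
time_s: 14.25
tcp_pos: [0.6806, -0.0696, 0.3268]
eef_rot: [3.141, -0.0, 1.332]
force: [0.2, 0.2, -1.7]
opening: 0.276
finger_force: 40.0
```

Emit:
jog_arm(
  deltas=[
    [15, 0, 0, 0, 0],
    [15, 6, 0, 5, 0],
    [15, 6, 0, 5, 0],
    [15, 6, 0, 5, 0],
    [15, 6, 0, 5, 0],
    [15, 7, 0, 8, 0],
    [15, 7, 0, 8, 0],
    [15, 7, 0, 8, 0],
    [15, 0, 0, 0, 0],
  ],
  squeeze=12,
)

```text
time_s: 15.15
tcp_pos: [0.691, -0.0249, 0.2807]
eef_rot: [-3.139, 0.0, 1.333]
force: [0.2, -0.9, -0.1]
opening: 0.28
finger_force: 12.0
```

```bash
python3 prof.py
```

```text
[ 0.691  -0.0249  0.2807] [ 0.2 -0.9 -0.1]
-125 201.0 198.0 14 | -115 209.0 205.0 16 | -105 215.0 213.0 12 | -95 222.0 219.0 18 | -85 230.0 227.0 19 | -75 233.0 232.0 7 | -25 274.0 271.0 46 | -15 283.0 279.0 54 | -5 290.0 285.0 75 | 5 297.0 293.0 99 | 15 407.0 301.0 152 | 25 407.0 396.0 1570 | 35 313.0 308.0 139 | 45 99.0 98.0 25 | 55 99.0 98.0 20 | 65 159.0 158.0 42 | 75 128.0 1.0 17 | 85 128.0 0.0 22 | 95 129.0 1.0 22 | 105 132.0 128.0 47 | 115 130.0 0.0 13 | 135 2.0 0.0 19 | 145 1.0 -0.0 17 | 155 1.0 1.0 19 | 165 2.0 0.0 17 | 175 2.0 0.0 17 |
```

Emit:
jog_arm(
  deltas=[
    [15, 6, 0, 8, 0],
    [15, 6, 0, 8, 0],
    [15, 6, 0, 9, 0],
    [15, 5, 0, 10, 0],
    [15, 5, 0, 10, 0],
    [15, 4, 0, 10, 0],
    [15, 3, 0, 10, 0],
    [15, 3, 0, 10, 0],
    [15, 3, 0, 10, 0],
    [15, 2, 0, 10, 0],
    [15, 1, 0, 10, 0],
    [15, 0, 0, 6, 0],
  ],
)

```text
time_s: 16.4
tcp_pos: [0.7015, 0.017, 0.1704]
eef_rot: [-3.141, 0.0, 1.332]
force: [0.4, 1.0, -1.3]
opening: 0.279
finger_force: 12.0
```

Emit:
jog_arm(
  deltas=[
    [15, 0, 0, 3, 0],
    [15, 0, 0, 0, 0],
    [15, 0, 0, 0, 0],
  ],
)

```text
time_s: 16.7
tcp_pos: [0.7017, 0.0168, 0.1691]
eef_rot: [3.141, -0.0, 1.332]
force: [-0.5, -0.2, -1.0]
opening: 0.276
finger_force: 12.0
```

```bash
python3 prof.py
```

```text
[0.7017 0.0168 0.1691] [-0.5 -0.2 -1. ]
-65 176.0 175.0 33 | -55 176.0 175.0 71 | -45 177.0 175.0 66 | -15 178.0 176.0 85 | -5 178.0 176.0 89 | 5 178.0 176.0 95 | 15 295.0 177.0 170 | 25 295.0 285.0 1574 | 35 269.0 177.0 136 | 45 178.0 1.0 48 | 55 130.0 1.0 24 | 65 132.0 130.0 56 | 75 2.0 0.0 36 | 85 2.0 0.0 30 | 95 2.0 0.0 36 | 105 1.0 -0.0 36 | 115 1.0 0.0 34 | 125 1.0 0.0 34 | 135 1.0 -0.0 33 | 145 105.0 81.0 212 | 155 110.0 107.0 49 |
```

View pics/wl.png

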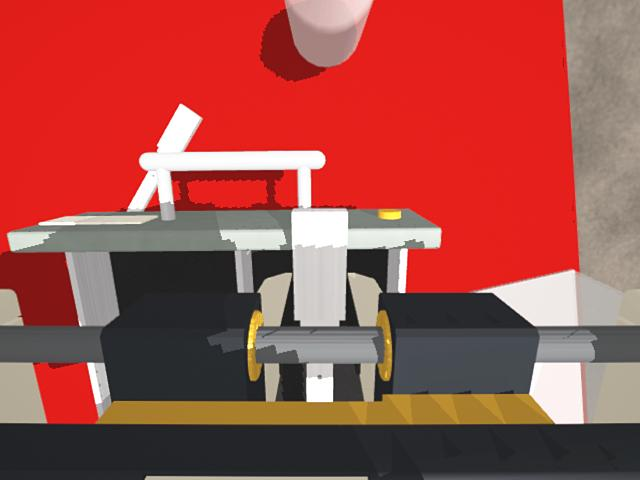

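The bar is level at a top height of 176 mm, spanning top and lip, with its front end just past the lip. I'll lower the last few millimetres and release.

Emit:
jog_arm(
  deltas=[
    [15, 0, 0, 2, 0],
    [15, 0, 0, 2, 0],
    [15, 0, 0, 2, 0],
    [15, 0, 0, 0, 0],
  ],
  squeeze=6,
)

```text
time_s: 17.15
tcp_pos: [0.7015, 0.017, 0.1623]
eef_rot: [-3.141, 0.0, 1.332]
force: [0.5, 0.2, -0.3]
opening: 0.277
finger_force: 6.0
```

Emit:
jog_arm(
  deltas=[
    [20, 0, 0, 0, 0],
    [30, 0, 0, 0, 0],
    [40, 0, 0, 0, 0],
    [45, 0, 0, 0, 0],
    [45, 0, 0, -10, 0],
    [45, 0, 0, -20, 0],
    [45, -20, 0, -20, 0],
    [45, -30, 0, 0, 0],
    [45, -30, 0, 0, 0],
    [45, 0, 0, 0, 0],
  ],
)

```text
time_s: 18.15
tcp_pos: [0.6822, -0.0636, 0.2138]
eef_rot: [3.141, 0.001, 1.329]
force: [-0.3, -0.0, -0.1]
opening: 0.486
finger_force: 0.0
```

```bash
python3 prof.py
```

```text
[ 0.6822 -0.0636  0.2138] [-0.3 -0.  -0.1]
-105 174.0 173.0 12 | -95 176.0 173.0 45 | -85 174.0 173.0 43 | -75 174.0 173.0 33 | -45 173.0 172.0 30 | -35 174.0 172.0 56 | -25 173.0 171.0 55 | -15 173.0 171.0 57 | -5 172.0 171.0 63 | 5 172.0 171.0 59 | 15 340.0 172.0 113 | 25 340.0 331.0 1520 | 35 315.0 170.0 67 | 45 171.0 170.0 64 | 55 171.0 169.0 72 | 65 170.0 169.0 64 | 75 171.0 169.0 75 | 85 170.0 169.0 80 | 95 170.0 169.0 82 | 105 170.0 168.0 88 | 115 170.0 168.0 82 | 125 169.0 168.0 35 | 145 132.0 129.0 50 | 155 128.0 127.0 3 | 175 1.0 -0.0 21 |
```

View pics/wl.png

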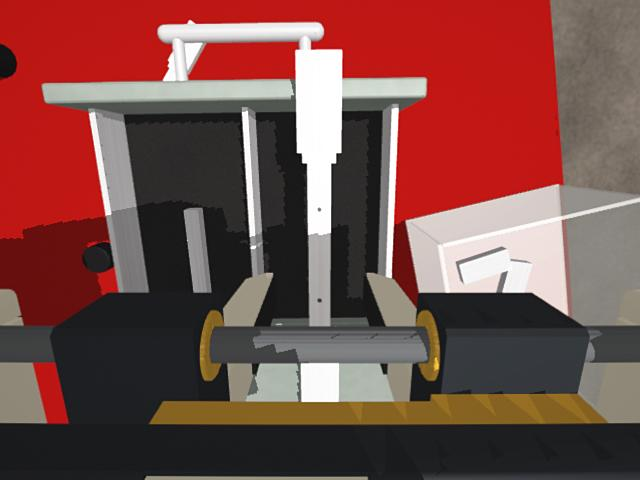

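The bar rests across the unit's top and the lip, its centre 7 mm ahead of the TCP, clear in the gap. I'll regrip it at the waist with a full grip.

Emit:
jog_arm(
  deltas=[
    [45, 7, 0, 0, 0],
    [45, 0, 0, 20, 0],
    [45, 0, 0, 25, 0],
    [45, 0, 0, 18, 0],
    [45, 0, 0, 4, 0],
    [45, 0, 0, 0, 0],
    [5, 0, 0, 0, 0],
    [5, 0, 0, 0, 0],
    [5, 0, 0, 0, 0],
    [5, 0, 0, 0, 0],
    [5, 0, 0, 0, 0],
    [5, 0, 0, 0, 0],
  ],
  squeeze=50,
)

```text
time_s: 19.4
tcp_pos: [0.6845, -0.0541, 0.146]
eef_rot: [3.141, -0.0, 1.332]
force: [1.0, -0.2, 2.8]
opening: 0.144
finger_force: 50.0
```

Emit:
jog_arm(
  deltas=[
    [5, 0, 0, -4, 0],
    [5, 0, 0, -8, 0],
    [5, 0, 0, -12, 0],
    [5, 0, 0, -15, 0],
    [5, 0, 0, -15, 0],
    [5, 0, 0, -15, 0],
    [5, 0, 0, -15, 0],
    [5, 0, 0, -15, 0],
    [5, 0, 0, -15, 0],
    [5, 0, 0, -10, 0],
    [5, 0, 0, -5, 0],
    [5, 0, 0, 0, 0],
  ],
)

```text
time_s: 20.6
tcp_pos: [0.6845, -0.054, 0.2752]
eef_rot: [3.141, -0.0, 1.332]
force: [0.1, -0.4, -1.6]
opening: 0.145
finger_force: 50.0
```

```bash
python3 prof.py
```

```text
[ 0.6845 -0.054   0.2752] [ 0.1 -0.4 -1.6]
-45 302.0 301.0 86 | -35 302.0 301.0 103 | -25 302.0 300.0 19 | -5 301.0 300.0 110 | 5 302.0 300.0 113 | 15 401.0 300.0 163 | 25 401.0 391.0 1579 | 35 375.0 299.0 130 | 45 300.0 299.0 143 | 55 300.0 299.0 147 | 65 300.0 298.0 169 | 75 300.0 298.0 169 | 85 299.0 298.0 170 | 95 299.0 298.0 181 | 105 299.0 297.0 187 | 115 299.0 297.0 69 |
```

Emit:
jog_arm(
  deltas=[
    [5, 0, 0, 0, 0],
    [5, 0, 0, 0, 0],
    [5, 0, 0, 0, 0],
    [5, 0, 0, 0, 0],
    [5, 0, 0, 0, 0],
  ],
)

```text
time_s: 21.15
tcp_pos: [0.6843, -0.054, 0.2746]
eef_rot: [-3.141, -0.0, 1.332]
force: [0.8, -0.7, -1.2]
opening: 0.147
finger_force: 50.0
```

```bash
sed 's/abs(L)<5/abs(L+70)<15/' prof.py > p2.py; python3 p2.py; echo; python3 prof.py | head -c 300; python3 -c "
from bench import r
s=r.read_state();print(s['finger_force'],s['tcp_pos'],abs(s['dq']).max());print(r.close_job())"
```

```text
[ 0.6843 -0.054   0.2746] [ 0.8 -0.7 -1.2]
-75 100.0 98.0 47 | -65 100.0 98.0 62 | -55 100.0 98.0 54 | -45 101.0 98.0 65 | -35 100.0 98.0 59 | -25 100.0 98.0 63 | -15 100.0 98.0 64 | -5 367.0 360.0 161 | 5 372.0 365.0 422 | 15 371.0 365.0 210 | 25 391.0 375.0 755 | 35 376.0 100.0 153 | 45 100.0 98.0 73 | 55 101.0 98.0 68 | 65 100.0 98.0 70 | 75 99.0 98.0 84 | 85 160.0 105.0 129 | 95 160.0 158.0 120 | 105 158.0 157.0 16 | 125 2.0 -0.0 48 | 135 132.0 129.0 182 | 145 127.0 0.0 55 | 155 3.0 -0.0 37 | 175 2.0 0.0 50 | 
[ 0.6843 -0.054   0.2746] [ 0.2  0.5 -1.1]
-45 302.0 300.0 85 | -35 301.0 300.0 105 | -25 301.0 300.0 19 | -5 301.0 299.0 109 | 5 300.0 299.0 113 | 15 400.0 299.0 166 | 25 401.0 390.0 1575 | 35 374.0 299.0 127 | 45 300.0 298.0 140 | 55 300.0 298.0 148 | 65 300.0 298.0 168 | 75 299.0 297.0 169 | 85 249.999380111694336 [ 0.68433526 -0.053998    0.2745943 ] 0.0011695117396710833
the job is handed in; nothing more can be done
None
```

The job is handed in, with no verdict shown: the long bar is held still and near level (0.03 rad), its underside about 128 mm above the unit's top, the drawer open near its stop, the square bar last seen lying in it, and no bystander seen disturbed.

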